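# Hook a tray out of the bench rack

## Task

The green tray of sanding gear is pushed back under the bar roof of the white rack, and the small paint tin stands in its way: first stand the tin upright on the round drip plate. Then, with the orange-handled draw hook engaged in the green tray's red pull loop (no fingers or arm on the tray), drag the tray right out from under the rack with its sanding block still in it, and put the hook back on its black mat, standing on the underside of its handle as it was found. Leave the blue tray, the glue bottle and the varnish jar where they are.

Things in the scene. Friction and masses are not known exactly. Their poses are not given: they have to be found in the camera images.
- rack: Fixed open-fronted white rack without floor, 270 mm wide (y), 235 mm deep. Origin: on the bench, middle of its open front edge; +x points into the rack, z up. Two bays centred at y = +65 and -65 mm, each 120 mm wide between 10 mm walls as deep as the rack, 106 mm high. Roof: 8 mm steel bars along y, one every 45 mm from x = 6 mm, 106 mm free below, top at 114 mm. Yaw and place vary.
- green_tray_centre (a point): Centre (22.5 mm above its underside) of the loose green plastic open tray, 130 mm long (x) by 100 mm wide (y) by 45 mm high, walls and floor 4 mm, about 0.35 kg. Its x points into the rack; the front wall with the pull loop faces -x. It stands in one of the two bays (either one), lined up with it to within 3 degrees.
- green_tray_loop (a point): Middle of the opening of the green tray's pull loop: a level U of 6 mm red steel bar fixed to the tray's front wall, bar axis 28 mm above the bench. The opening is 36 mm along the tray's x (18 mm each way from this point) and 38 mm across. 83.5 mm ahead (-x) of the tray's centre; at the start 35 to 68 mm inside the rack's front edge.
- green_tray_rear (a point): Middle of the green tray's rear wall (outer face), 65 mm behind (+x) the tray's centre.
- sanding_block_centre (a point): Centre of the cork sanding block with a reddish top, 95 x 55 x 29 mm, lying loose in the green tray.
- blue_tray_centre (a point): Centre of the blue tray, the same in shape as the green one, with a grey block in it, in the other bay. To be left alone.
- paint_tin_centre (a point): Centre (half-way up) of the loose closed paint tin, white with a green band, 60 mm diameter, 100 mm high, about 0.45 kg, standing upright on the bench in front of the green tray's bay, 80 to 190 mm ahead of the rack's front edge.
- drip_plate: Fixed round aluminium plate with a red ring, 120 mm diameter, 4 mm thick; origin at its centre on the bench. The tin belongs on it.
- hook_mat: Fixed black rubber mat, 270 mm (x) by 110 mm (y), 3 mm thick; origin at its centre on the bench.
- hook_handle (a point): Centre (19 mm above the flat underside) of the loose draw hook's orange block handle: 90 mm long (x), 26 wide, 38 high. Along +x an 8 mm steel rod, axis 34 mm above the underside, leaves the handle and turns straight down 150 mm ahead of the handle's centre, down to the level of the underside. It stands on handle and tip on the mat. 0.2 kg, balance point 20 to 40 mm ahead of this point.
- hook_tip (a point): Lowest point of the draw hook's turned-down end: 148 mm ahead (+x) of the handle's centre, 19 mm below it. Engaged = this point is inside the loop's opening and below its bar.
- glue_bottle_mid (a point): Middle of the white glue bottle, 52 mm diameter, 130 mm high, standing in front of the other bay, beside the way out. To be left alone.
- varnish_jar_mid (a point): Middle of the amber varnish jar, 72 mm diameter, 85 mm high, at the right, near the drip plate and mat. To be left alone.
There are look-alikes about, which are no part of the job. What is meant by the part that bears hook_handle is not turquoise, and is the smaller of those in its own colour. Leave any yellow look-alike of the part that bears paint_tin_centre alone.

How it is judged:
By the outcome, as a careful person would: the job done as asked, in the order asked, and still so for the second after the job is handed in, with the robot touching nothing.
It also fails if it takes over 64 s, if anything falls off the work surface, if the arm or the gripper's body presses on something with over 40 N, if the wrist force passes 120 N, or if a joint passes its speed limit or range.

## Robot

A 6-joint arm with a two-finger parallel gripper is mounted at the origin on the work surface. World frame = base frame: x ahead of the robot, y to its left, z up, the work surface at z = 0. Lengths are in m, angles in degrees, forces in N, time in s.
With the tool pointing down it reaches from about 0.4 to 0.825 m from the base axis. Payload 7 kg.
Tool frame: the origin (TCP) lies midway between the tips of the shut fingers; the grasp point (between the pads) lies 19 mm behind it; z points along the fingers, y is the direction in which the jaws open and shut (so a half turn about z gives the same grasp; the last joint's range is limited). The gripper opens to 88 mm and grips with 3 to 60 N. Pads are 19 mm wide; open, the fingers measure 130 mm over their backs; the gripper's body (78 mm by 193 mm) begins 47 mm behind the grasp point.
Start: joints at [92.939, 20.546, 0.682, 0, -70.136, -16.507], TCP at [0.158, 0.656, 0.227] pointing down, gripper open.
Joint ranges: [-176.03, 176.03], [-82.01, 121.73], [-58.28, 71.71], [-173.87, 95.51], [-174.79, -0.11], [-173.66, 173.66]. Speed limits (degrees/s): [136.94, 136.94, 172.46, 180, 180, 180].

## Interface

Orientations are given as [roll, pitch, yaw] about the fixed x, y, z axes, in that order (R = Rz(yaw) Ry(pitch) Rx(roll)).
In Python, from plant import r gives the robot as it stands.
- The arm moves only by the tool carry_out, never from a script. Its argument "motion" is one flat list of numbers, 7 for each row, row after row: the turn, a rotation vector about the tool's x, y, z in degrees, then the shift along the tool's x, y, z in cm, then the finger opening in cm, from 0 to 8.76. A call has 1 to 20 rows; each row shifts and turns the commanded pose from where the row before left it, along the tool's axes as they then stand; what a row does not reach is not made up. A row lasts 1/12 s, in which the tool goes at most 41.7 mm and 7.16 degrees, less where a joint would pass 70% of its speed; a pose out of reach is approached as far as the arm can. A call is refused whole if a number of a shift passes 4.17 or a number of a turn 7.16, either way. A call with a gripper value outside its range is refused whole. The fingers move at their own pace and stop on an object; "grip_force" is the grip in N (left out, the last holds). Time passes only in rows, so rows that do not move let the fingers close. It gives the time, the measured TCP pose, the force and the opening at its end, in the units of the state.
- r.get_state(): the state, without advancing time (a new reading comes with each control period).
- r.capture(name): name is "scene" or "top" or "wrist"; returns a dict with "pixels" (400x640x3 uint8, red, green, blue), "K" (3x3 intrinsics, pixels), "R" (3x3) and "t" (3): a world point X has camera coordinates R X + t. Camera axes: x right, y down, z forward; pixel columns grow to the right and rows downward; lengths in m; the calibration is good to about 2 mm. A picture is of the moment at which its call begins. There is no depth.
- r.close_job(): hands the job in, once; it reports no verdict.
The state is a dict: "time_s": time; "joints": joint angles; "qd": joint speeds; "joint_torque": joint torques, N m; "tcp_pos": TCP position; "eef_rot": TCP orientation; "contact_force": force on the tool from outside, world axes, zero at the start; "moment": the same for the moment, N m; "gripper_width": finger opening in m.
Only numpy, scipy, OpenCV 4.12 (cv2) and the standard library are available. Lean on these libraries where they do the work, as an engineer would, in place of code of your own. Each camera call takes 0.05 s, during which the arm holds its last target. There are 200 camera calls.

## Working session

There is one attempt and no reset: what is moved stays moved. The work goes in short steps, Python scripts to look and compute and a tool call to move; the robot and the scene stay as the last step left them, time stands still between calls to the robot, and variables do not carry over. Pictures are saved under pics/ and viewed, about 8 in all and at most 12, crops included, and the job is handed in when it is done.

Besides the shell and the picture viewer there is one more tool, called after "Emit:" as name(argument=value, ...), one argument or row to a line, values as JSON. carry_out: Moves the arm, as the interface text tells. Its arguments: {"type":"object","properties":{"motion":{"type":"array"},"grip_force":{"type":"number"}},"required":["motion"]}

```bash
mkdir -p pics; ls; cat > h.py <<'E'
import numpy as np, cv2
from plant import r
def snap(cam,name):
    c=r.capture(cam); np.savez(f'pics/{name}.npz',K=c['K'],R=c['R'],t=c['t'])
    cv2.imwrite(f'pics/{name}.png',cv2.cvtColor(np.asarray(c['pixels']),cv2.COLOR_RGB2BGR)); return c
def pt(name,u,v,z):
    c=np.load(f'pics/{name}.npz'); R=c['R'];C=-R.T@c['t']
    d=R.T@np.linalg.solve(c['K'],[u,v,1]); return C+d*(z-C[2])/d[2]
def proj(name,X):
    c=np.load(f'pics/{name}.npz'); p=c['K']@(c['R']@np.array(X)+c['t']); return p[:2]/p[2]
E
python3 - <<'E'
from h import *
snap('top','top0');snap('scene','sc0')
for n in('top0','sc0'):
    c=np.load(f'pics/{n}.npz');print(n,(-c['R'].T@c['t']).round(3),c['K'][0,0],c['R'].round(2).tolist())
print(r.get_state())
E
```

```text
pics
top0 [0.226 0.032 1.452] 415.7889870704151 [[0.03, -1.0, 0.01], [-0.99, -0.03, -0.15], [0.15, -0.0, -0.99]]
sc0 [1.282 0.878 1.091] 474.92736519494537 [[-0.7, 0.71, 0.01], [0.45, 0.45, -0.77], [-0.55, -0.54, -0.64]]
{'time_s': 0.1, 'joints': array([ 9.29410086e+01,  2.05871319e+01,  6.39972960e-01, -1.87610221e-02,
       -7.01357060e+01, -1.65096082e+01]), 'qd': array([ 0.15021251, -0.10716912,  0.17024113,  0.01984786, -0.02471893,
        0.06473655]), 'joint_torque': array([-2.18718931e-03, -5.84167564e+01,  2.93749917e+01,  7.01550141e+00,
        1.01355326e-02, -5.56692817e-05]), 'tcp_pos': array([0.15824726, 0.65574383, 0.22572262]), 'eef_rot': array([ 1.79915539e+02, -6.64008047e-03, -1.35749823e+01]), 'contact_force': array([ 0.49540757,  0.15253846, -0.58844628]), 'moment': array([-0.02253052,  0.00752452, -0.00617395]), 'gripper_width': 0.08759778717297269}
```

View pics/top0.png

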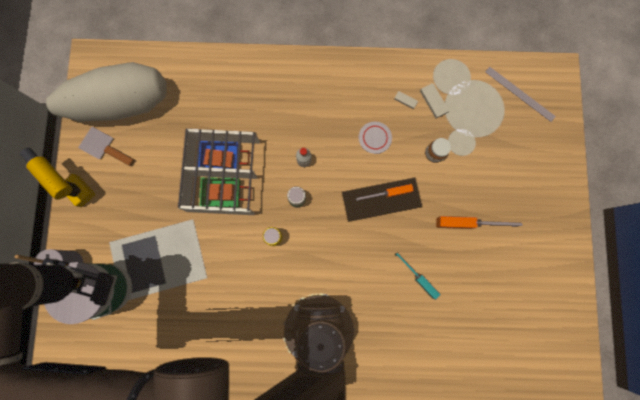

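View pics/sc0.png

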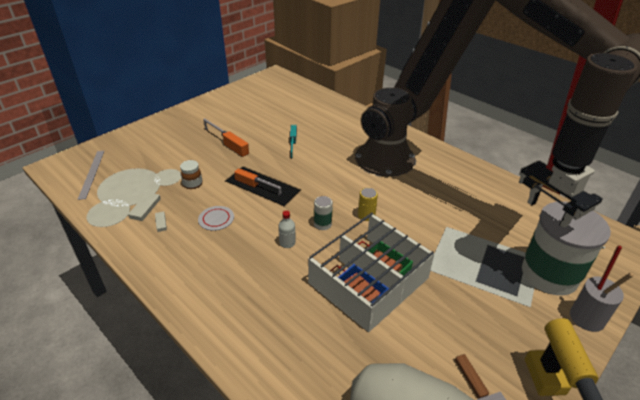

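The top view shows the rack at (218,172), opening to the right (−y). The green tray is in the near bay (222,192), the small tin at (296,197) with a yellow look-alike at (272,237), the plate at (375,137), and the mat with the small orange hook at (383,198). The larger orange one (480,223) and the turquoise one are look-alikes. Next, an enlarged crop.

```bash
python3 - <<'E'
import cv2
im=cv2.imread('pics/top0.png')
cv2.imwrite('pics/top0c.png',cv2.resize(im[115:250,170:435],None,fx=3,fy=3,interpolation=cv2.INTER_CUBIC))
im=cv2.imread('pics/sc0.png')
cv2.imwrite('pics/sc0c.png',cv2.resize(im[150:330,190:450],None,fx=3,fy=3,interpolation=cv2.INTER_CUBIC))
E
```

```text
(no output)
```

View pics/top0c.png

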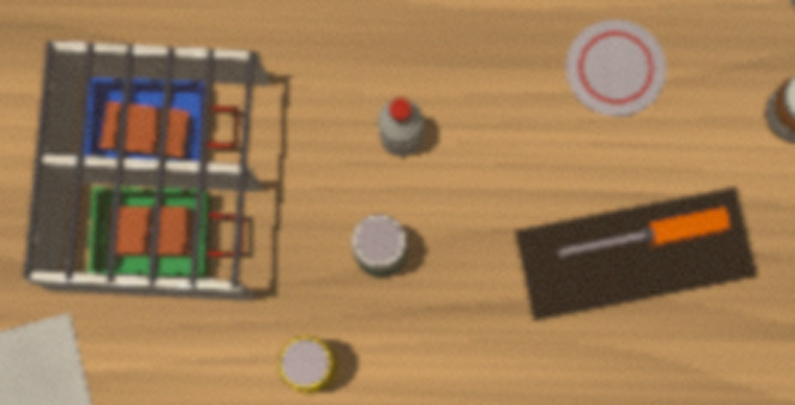

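View pics/sc0c.png

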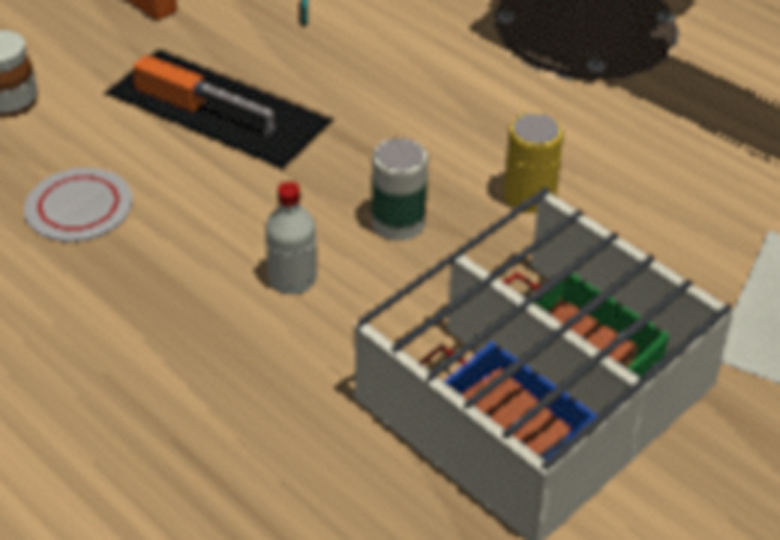

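```bash
cat >> h.py <<'E'
def tc(x,y,z): return pt('top0',170+(x+.5)/3-.5,115+(y+.5)/3-.5,z)
def sc(x,y,z): return pt('sc0',190+(x+.5)/3-.5,150+(y+.5)/3-.5,z)
E
python3 - <<'E'
from h import *
for n,x,y,z in [('rackFfar',255,55,.106),('rackFnear',240,288,.106),('rackFmid',240,171,.106),('rackBfar',50,46,.106),('rackBnear',30,277,.106),
 ('tin',379,239,.1),('plate',616,68,.004),('bottlecap',401,109,.13),
 ('hookh_near',653,233,.041),('hookh_rear',728,219,.041),('rodend',561,252,.041),
 ('mat1',516,231,.003),('mat2',737,188,.003),('mat3',757,275,.003),('mat4',534,319,.003),
 ('loopA',250,215,.028),('loopB',250,256,.028),('loopC',209,215,.028),('loopD',209,256,.028),('greenFL',207,190,.045),('greenFR',207,276,.045),('greenBL',94,190,.045),('greenBR',90,276,.045),
 ('yellow',306,362,.1)]: print(n,tc(x,y,z).round(4))
print('sc')
for n,x,y,z in [('tin',401,153,.1),('plate',78,204,.004),('tip',269,130,.003),('hookRearTop',136,62,.041),('hookfrontTopA',197,84,.041),('cap',289,188,.13),('rodcorner',269,113,.041),('loopnear',520,275,.028)]: print(n,sc(x,y,z).round(4))
E
```

```text
rackFfar [0.6487 0.232  0.106 ]
rackFnear [0.3863 0.2355 0.106 ]
rackFmid [0.516  0.2421 0.106 ]
rackBfar [0.6523 0.4612 0.106 ]
rackBnear [0.3919 0.4638 0.106 ]
tin [0.4455 0.0868 0.1   ]
plate [ 0.6775 -0.187   0.004 ]
bottlecap [0.5849 0.0665 0.13  ]
hookh_near [ 0.4711 -0.2251  0.041 ]
hookh_rear [ 0.4899 -0.3115  0.041 ]
rodend [ 0.446  -0.1196  0.041 ]
mat1 [ 0.4755 -0.0703  0.003 ]
mat2 [ 0.5348 -0.3317  0.003 ]
mat3 [ 0.4312 -0.3543  0.003 ]
mat4 [ 0.372  -0.0931  0.003 ]
loopA [0.4811 0.2401 0.028 ]
loopB [0.4331 0.2377 0.028 ]
loopC [0.4797 0.2875 0.028 ]
loopD [0.4317 0.2849 0.028 ]
greenFL [0.5058 0.2883 0.045 ]
greenFR [0.4063 0.2829 0.045 ]
greenBL [0.502  0.4178 0.045 ]
greenBR [0.4025 0.4155 0.045 ]
yellow [0.3085 0.1611 0.1   ]
sc
tin [0.4432 0.0891 0.1   ]
plate [ 0.6804 -0.1829  0.004 ]
tip [ 0.4419 -0.1288  0.003 ]
hookRearTop [ 0.4989 -0.305   0.041 ]
hookfrontTopA [ 0.4744 -0.2187  0.041 ]
cap [0.5868 0.0707 0.13  ]
rodcorner [ 0.4505 -0.1168  0.041 ]
loopnear [0.4349 0.2542 0.028 ]
```

Emit:
carry_out(
  motion=[0,0,-6.8,0,0,0,8.7,0,0,-6.8,0,0,0,8.7,0,0,0,1.79,3.55,0,8.7,0,0,0,1.79,3.55,0,8.7,0,0,0,1.79,3.55,0,8.7,0,0,0,1.79,3.55,0,8.7,0,0,0,1.79,3.55,0,8.7,0,0,0,1.79,3.55,0,8.7,0,0,0,1.79,3.55,0,8.7,0,0,0,1.79,3.55,0,8.7,0,0,0,1.79,3.55,0,8.7,0,0,0,1.79,3.55,0,8.7,0,0,0,1.79,3.55,0,8.7,0,0,0,1.79,3.55,0,8.7,0,0,0,1.79,3.55,0,8.7,0,0,0,1.79,3.55,0,8.7,0,0,0,1.79,3.55,0,8.7,0,0,0,1.79,3.55,0,8.7],
  grip_force=30,
)

```text
time_s: 1.6
tcp_pos: [0.4453, 0.0863, 0.2267]
eef_rot: [-180.0, -0.0, 0.1]
contact_force: [0.4, 1.2, 0.0]
gripper_width: 0.0868
```

Emit:
carry_out(
  motion=[0,0,0,0,0,3.5,8.7,0,0,0,0,0,3.5,8.7,0,0,0,0,0,3.5,8.7,0,0,0,0,0,3.5,8.7,0,0,0,0,0,3.0,8.7,0,0,0,0,0,0.5,8.7,0,0,0,0,0,0,4.0,0,0,0,0,0,0,4.0,0,0,0,0,0,0,4.0,0,0,0,0,0,0,4.0,0,0,0,0,0,0,4.0,0,0,0,0,0,0,4.0,0,0,0,0,0,0,4.0,0,0,0,0,0,0,4.0],
  grip_force=30,
)

```text
time_s: 2.77
tcp_pos: [0.4459, 0.0886, 0.053]
eef_rot: [-179.9, -0.1, 0.1]
contact_force: [-1.8, -1.9, 8.8]
gripper_width: 0.0591
```

Emit:
carry_out(
  motion=[0,0,0,0,0,-2,4.0,0,0,0,0,0,-3.5,4.0,0,0,0,0,0,-3.5,4.0,0,0,0,0,0,-3.5,4.0,0,0,0,0,0,-2,4.0,0,0,0,1,1.2,0,4,0,0,0,2.33,2.74,0,4,0,0,0,2.33,2.74,0,4,0,0,0,2.33,2.74,0,4,0,0,0,2.33,2.74,0,4,0,0,0,2.33,2.74,0,4,0,0,0,2.33,2.74,0,4,0,0,0,2.33,2.74,0,4,0,0,0,2.33,2.74,0,4,0,0,0,2.33,2.74,0,4,0,0,0,1.33,1.5,0,4,0,0,0,0,0,0,4,0,0,0,0,0,0,4],
)

```text
time_s: 4.27
tcp_pos: [0.6778, -0.186, 0.195]
eef_rot: [-180.0, 0.1, -0.1]
contact_force: [-0.5, 0.1, -3.8]
gripper_width: 0.0593
```

```bash
python3 - <<'E'
from h import *
c=snap('scene','sc1'); print(r.get_state()['contact_force'],r.get_state()['tcp_pos'])
im=cv2.imread('pics/sc1.png'); cv2.imwrite('pics/sc1c.png',cv2.resize(im[100:280,150:410],None,fx=3,fy=3,interpolation=cv2.INTER_CUBIC))
E
```

```text
[-0.56357184  1.00517916 -4.32475167] [ 0.67742207 -0.18518442  0.19547991]
```

View pics/sc1c.png

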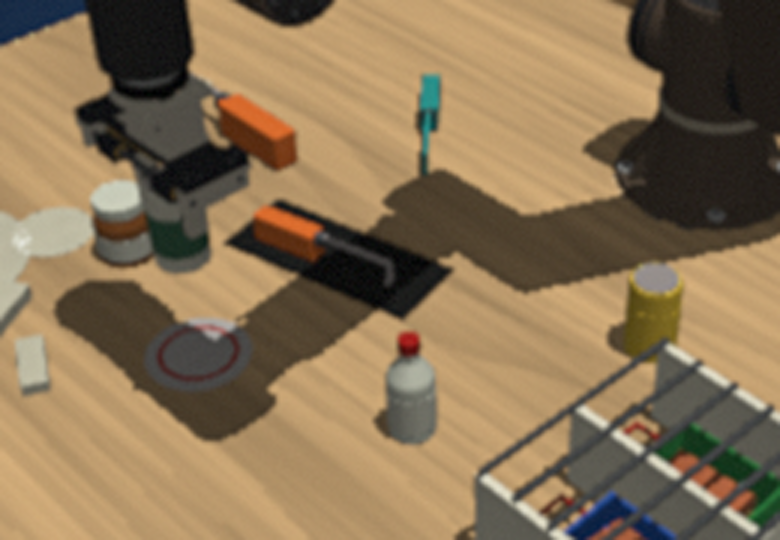

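The tin is held upright (178,220 in the crop) above the plate (198,353). Lowering it now.

Emit:
carry_out(
  motion=[0,0,0,0,0,2,4.0,0,0,0,0,0,3.5,4.0,0,0,0,0,0,3.5,4.0,0,0,0,0,0,2.5,4.0,0,0,0,0,0,1.2,4.0,0,0,0,0,0,0.6,4.0,0,0,0,0,0,0.3,4.0,0,0,0,0,0,0.2,4,0,0,0,0,0,0,4,0,0,0,0,0,0,4],
)

```text
time_s: 5.15
tcp_pos: [0.6792, -0.1852, 0.0603]
eef_rot: [180.0, -0.1, 0.0]
contact_force: [-0.1, 0.4, -3.8]
gripper_width: 0.0596
```

Emit:
carry_out(
  motion=[0,0,0,0,0,0.2,4.0,0,0,0,0,0,0,4.0,0,0,0,0,0,0.1,4.0,0,0,0,0,0,0,4.0,0,0,0,0,0,0,4.0],
)

```text
time_s: 5.57
tcp_pos: [0.6787, -0.1852, 0.0572]
eef_rot: [180.0, -0.1, 0.1]
contact_force: [-3.1, 1.0, 5.1]
gripper_width: 0.0591
```

Emit:
carry_out(
  motion=[0,0,0,0,0,0,8.7,0,0,0,0,0,0,8.7,0,0,0,0,0,0,8.7,0,0,0,0,0,0,8.7,0,0,0,0,0,-2,8.7,0,0,0,0,0,-3.5,8.7,0,0,0,0,0,-3.5,8.7,0,0,0,0,0,-3.5,8.7,0,0,0,0,0,-3.5,8.7,0,0,0,0,0,-2,8.7,0,0,0,-3.38,1.07,0,8.7,0,0,0,-3.38,1.07,0,8.7,0,0,0,-3.38,1.07,0,8.7,0,0,0,-3.38,1.07,0,8.7,0,0,0,-3.38,1.07,0,8.7,0,0,0,-3.38,1.07,0,8.7],
)

```text
time_s: 6.9
tcp_pos: [0.4738, -0.2498, 0.2355]
eef_rot: [180.0, -0.0, 0.0]
contact_force: [-0.1, -1.1, 0.7]
gripper_width: 0.0871
```

Emit:
carry_out(
  motion=[0,0,7,0,0,0,6,0,0,7,0,0,0,6,0,0,7,0,0,0,6,0,0,7,0,0,0,6,0,0,7,0,0,0,6,0,0,7,0,0,0,6,0,0,7,0,0,0,6,0,0,7,0,0,0,6,0,0,7,0,0,0,6,0,0,7,0,0,0,6,0,0,7,0,0,0,6,0,0,0,0,0,0,6],
)

```text
time_s: 7.9
tcp_pos: [0.4755, -0.2495, 0.2356]
eef_rot: [-180.0, -0.0, -77.3]
contact_force: [-0.5, 0.2, 0.0]
gripper_width: 0.0601
```

```bash
python3 - <<'E'
from h import *
snap('wrist','w2');snap('scene','sc2');snap('top','top2'); s=r.get_state(); print(s['tcp_pos'],s['eef_rot'],s['joints'])
w=cv2.imread('pics/w2.png'); a=cv2.imread('pics/sc2.png')[120:300,140:400]; a=cv2.resize(a,None,fx=400/260,fy=400/260)
im=np.vstack([cv2.resize(w,(480,300)),cv2.resize(a,(480,300))[:,:480]]); cv2.imwrite('pics/m2.png',im)
print(proj('w2',[0.4805,-0.2685,0.041]),proj('w2',[0.446,-0.1196,0.041]))
E
```

```text
[ 0.47549211 -0.24948469  0.23558206] [-1.79994464e+02 -2.79276111e-03 -7.67210813e+01] [-6.75713674e+00  7.17592532e+00 -1.59482247e+01  7.90754269e-04
 -6.68696926e+01  2.00357449e+01]
[324.09574867 155.5620803 ] [324.7023417  282.20573442]
```

View pics/m2.png

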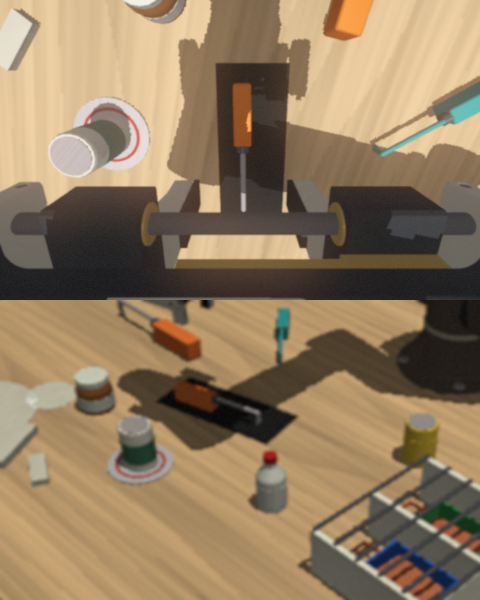

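The wrist view shows the hook square to the jaws (handle at 242,114, as predicted). The scene view shows the tin upright on the plate. Grasping the hook.

Emit:
carry_out(
  motion=[0,0,0,0,0,3.5,6,0,0,0,0,0,3.5,6,0,0,0,0,0,3.5,6,0,0,0,0,0,3.5,6,0,0,0,0,0,3.5,6,0,0,0,0,0,3.0,6,0,0,0,0,0,1.5,6,0,0,0,0,0,0.4,6,0,0,0,0,0,0,6,0,0,0,0,0,0,1.5,0,0,0,0,0,0,1.5,0,0,0,0,0,0,1.5,0,0,0,0,0,0,1.5,0,0,0,0,0,0,1.5,0,0,0,0,0,0,1.5,0,0,0,0,0,0,1.5,0,0,0,0,0,0,1.5],
  grip_force=40,
)

```text
time_s: 9.47
tcp_pos: [0.476, -0.2496, 0.0122]
eef_rot: [-179.9, -0.0, -77.0]
contact_force: [0.1, 1.8, 6.1]
gripper_width: 0.0257
```

Emit:
carry_out(
  motion=[0,0,0,0,0,-1.5,1.5,0,0,0,0,0,-3.5,1.5,0,0,0,0,0,-3.5,1.5,0,0,0,0,0,-3.5,1.5,0,0,0,0,0,-3.5,1.5,0,0,0,0,0,-3.5,1.5,0,0,5,0,0,0,1.5,0,0,5,0,0,0,1.5,0,0,5,0,0,0,1.5,0,0,0,-3.98,0.59,0,1.5,0,0,0,-3.98,0.59,0,1.5,0,0,0,-3.98,0.59,0,1.5,0,0,0,-3.98,0.59,0,1.5,0,0,0,-3.98,0.59,0,1.5,0,0,0,-3.98,0.59,0,1.5,0,0,0,-3.98,0.59,0,1.5,0,0,0,-3.98,0.59,0,1.5,0,0,0,0,0,0,1.5,0,0,0,0,0,0,1.5],
)

```text
time_s: 11.05
tcp_pos: [0.4385, 0.0724, 0.2013]
eef_rot: [180.0, 0.0, -91.7]
contact_force: [-0.5, -0.1, -2.2]
gripper_width: 0.0259
```

```bash
python3 - <<'E'
from h import *
snap('scene','sc3');snap('top','top3'); s=r.get_state(); print(s['tcp_pos'],s['eef_rot'],s['contact_force'],s['gripper_width'])
a=cv2.imread('pics/sc3.png')[150:300,280:440];b=cv2.imread('pics/top3.png')[140:240,180:340]
cv2.imwrite('pics/m3.png',np.hstack([cv2.resize(a,None,fx=2.5,fy=2.5,interpolation=cv2.INTER_CUBIC),np.pad(cv2.resize(b,None,fx=2.5,fy=2.5,interpolation=cv2.INTER_CUBIC),((0,125),(0,0),(0,0)))]))
p=s['tcp_pos'];h=np.array([.035,.999,0])
tip=p+.127*h+[0,0,-.009];print(tip,proj('sc3',tip),(proj('sc3',tip)-[280,150])*2.5)
print('yellow',sc(537,127,.1))
E
```

```text
[0.43870724 0.0702607  0.20119054] [ 1.79945620e+02 -2.49392383e-02 -9.19160741e+01] [-0.83393839 -0.21137603 -2.01897967] 0.025705529261128526
[0.44315224 0.1971337  0.19219054] [350.14342561 193.84109861] [175.35856402 109.60274651]
yellow [0.3071741  0.16396965 0.1       ]
```

View pics/m3.png

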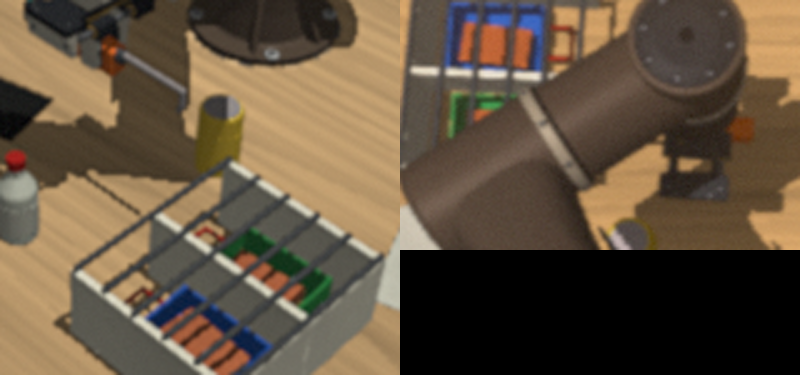

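Emit:
carry_out(
  motion=[0,0,0,0,0,2,1.5,0,0,0,0,0,3.5,1.5,0,0,0,0,0,3.5,1.5,0,0,0,0,0,3.2,1.5,0,0,0,0,0,2,1.5,0,0,0,0,0,0.5,1.5,0,0,0,0,0,0,1.5,0,0,0,-1.64,-0.4,0,1.5,0,0,0,-1.64,-0.4,0,1.5,0,0,0,-1.64,-0.4,0,1.5,0,0,0,-1.64,-0.4,0,1.5,0,0,0,0,0,0,1.5,0,0,0,0,0,0,1.5],
)

```text
time_s: 12.23
tcp_pos: [0.4582, 0.1372, 0.0551]
eef_rot: [-180.0, 0.0, -91.9]
contact_force: [1.0, 0.2, -1.5]
gripper_width: 0.0257
```

```bash
python3 - <<'E'
from h import *
snap('scene','sc4');snap('top','top4'); s=r.get_state(); print(s['tcp_pos'],s['eef_rot'],s['contact_force'],s['gripper_width'])
a=cv2.imread('pics/sc4.png')[190:280,300:400]
cv2.imwrite('pics/m4.png',cv2.resize(a,None,fx=6,fy=6,interpolation=cv2.INTER_CUBIC))
p=s['tcp_pos']
for d in([.0044,.127,-.009],[-.002,.132,-.009]): print((proj('sc4',p+d)-[300,190])*6+2.5)
for X in([.4565,.267,.028],[.4565,.246,.028],[.4565,.288,.028]): print((proj('sc4',X)-[300,190])*6+2.5)
E
```

```text
[0.45734955 0.13580599 0.05469374] [ 1.79992728e+02  1.46915674e-03 -9.19273917e+01] [-1.42926329 -0.50702776 -2.3721234 ] 0.02564555801310728
[361.57634913 321.53721836]
[377.24527058 320.10444724]
[372.29167523 344.65091244]
[341.27342438 323.80461735]
[403.79377867 365.82238814]
```

View pics/m4.png

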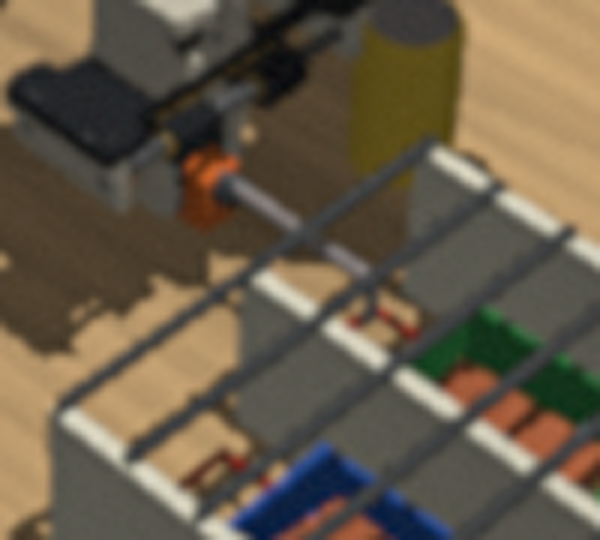

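Emit:
carry_out(
  motion=[0,0,2,-0.45,0.1,0,1.5,0,0,2,-0.45,0.1,0,1.5,0,0,0,0,0,0,1.5,0,0,0,0,0,0.6,1.5,0,0,0,0,0,0.5,1.5,0,0,0,0,0,0.5,1.5,0,0,0,0,0,0,1.5],
)

```text
time_s: 12.92
tcp_pos: [0.4551, 0.1436, 0.0372]
eef_rot: [179.9, -0.1, -96.0]
contact_force: [-0.7, -0.4, -1.0]
gripper_width: 0.0257
```

Emit:
carry_out(
  motion=[0,0,0,0,0,0.6,1.5,0,0,0,0,0,0.6,1.5,0,0,0,0,0,0.4,1.5,0,0,0,0,0,0,1.5,0,0,0,0,0,0,1.5],
)

```text
time_s: 13.33
tcp_pos: [0.4558, 0.1443, 0.0222]
eef_rot: [180.0, -0.0, -96.0]
contact_force: [0.1, -0.2, -1.5]
gripper_width: 0.026
```

```bash
python3 - <<'E'
from h import *
snap('scene','sc5'); s=r.get_state(); print(s['tcp_pos'],s['eef_rot'],s['contact_force'],s['moment'])
a=cv2.imread('pics/sc5.png')[200:275,300:400]
cv2.imwrite('pics/m5.png',cv2.resize(a,None,fx=7,fy=7,interpolation=cv2.INTER_CUBIC))
E
```

```text
[0.45595113 0.14441575 0.02244819] [ 1.79988600e+02 -1.98619417e-02 -9.59552304e+01] [-0.65083607  0.47530702 -2.96096513] [ 0.12799181 -0.10592082  0.01573945]
```

View pics/m5.png

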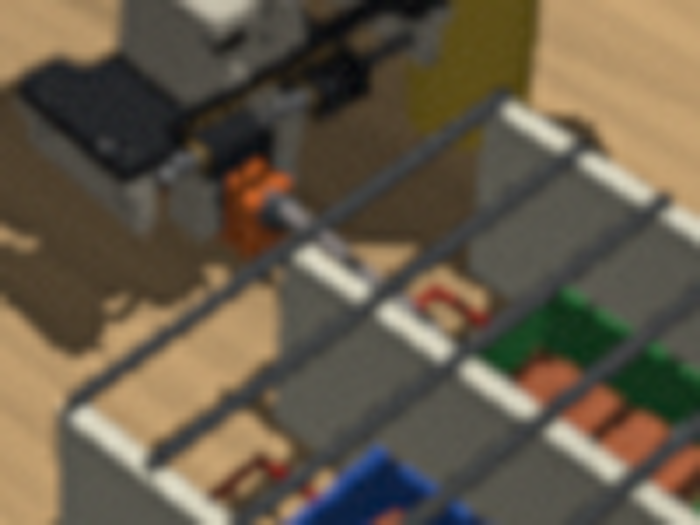

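Emit:
carry_out(
  motion=[0,0,1,0.6,0.15,0,1.5,0,0,1,0.8,0.15,0,1.5,0,0,1,0.8,0.15,0,1.5,0,0,1,0.8,0.12,0,1.5,0,0,1,1,0.12,0,1.5,0,0,1,1,0.1,0,1.5,0,0,0,0,0,0,1.5],
)

```text
time_s: 13.97
tcp_pos: [0.4391, 0.094, 0.0225]
eef_rot: [179.9, -0.1, -102.1]
contact_force: [0.2, -1.0, -2.0]
gripper_width: 0.0258
```

```bash
python3 - <<'E'
from h import *
snap('scene','sc6'); s=r.get_state(); print(s['tcp_pos'],s['eef_rot'],s['contact_force'],s['moment'])
a=cv2.imread('pics/sc6.png')[190:290,280:410]
cv2.imwrite('pics/m6.png',cv2.resize(a,None,fx=5,fy=5,interpolation=cv2.INTER_CUBIC))
E
```

```text
[0.43976252 0.09471232 0.02257846] [ 1.79964237e+02 -4.11174219e-02 -1.02072440e+02] [ 0.07979626  1.29063959 -2.15400805] [ 0.09782198 -0.09308622 -0.00367438]
```

View pics/m6.png

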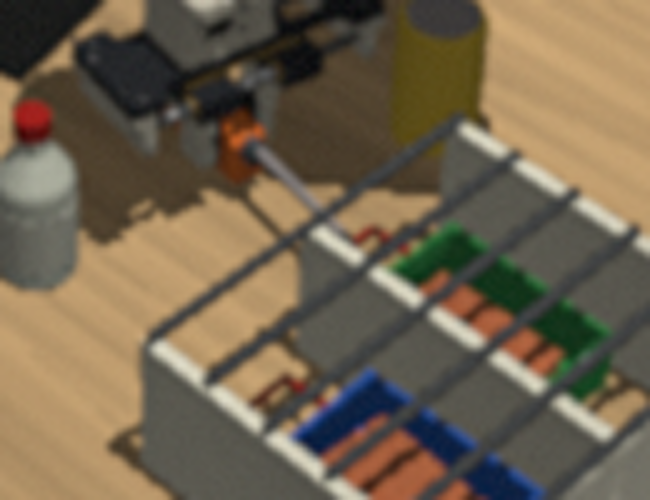

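The tray is following: its front has moved out about 4 cm and the rod goes into the loop at (350,238). The bottle and the yellow tin are clear. Continuing the drag.

Emit:
carry_out(
  motion=[0,0,0,0.6,-0.13,0,1.5,0,0,0,1.17,-0.25,0,1.5,0,0,0,1.17,-0.25,0,1.5,0,0,0,1.17,-0.25,0,1.5,0,0,0,1.17,-0.25,0,1.5,0,0,0,1.17,-0.25,0,1.5,0,0,0,1.17,-0.25,0,1.5,0,0,0,1.17,-0.25,0,1.5,0,0,0,1.17,-0.25,0,1.5,0,0,0,1.17,-0.25,0,1.5,0,0,0,1.17,-0.25,0,1.5,0,0,0,1.17,-0.25,0,1.5,0,0,0,1.17,-0.25,0,1.5,0,0,0,1.17,-0.25,0,1.5,0,0,0,1.17,-0.25,0,1.5,0,0,0,1.17,-0.25,0,1.5,0,0,0,1.17,-0.25,0,1.5,0,0,0,0.6,-0.13,0,1.5,0,0,0,0,0,0,1.5],
)

```text
time_s: 15.6
tcp_pos: [0.4399, -0.1091, 0.0223]
eef_rot: [179.9, -0.0, -102.1]
contact_force: [-0.4, -0.1, -1.7]
gripper_width: 0.0256
```

```bash
python3 - <<'E'
from h import *
snap('scene','sc7');snap('top','top7'); s=r.get_state(); print(s['tcp_pos'],s['eef_rot'],s['contact_force'],s['moment'])
a=cv2.imread('pics/sc7.png')[130:310,190:450]
cv2.imwrite('pics/m7.png',cv2.resize(a,None,fx=3,fy=3,interpolation=cv2.INTER_CUBIC))
E
```

```text
[ 0.44021347 -0.10815317  0.02235611] [ 1.79945213e+02 -3.04684262e-02 -1.02042002e+02] [-0.21404502 -0.39273496 -2.85224618] [ 0.11022366 -0.10979576  0.00776635]
```

View pics/m7.png

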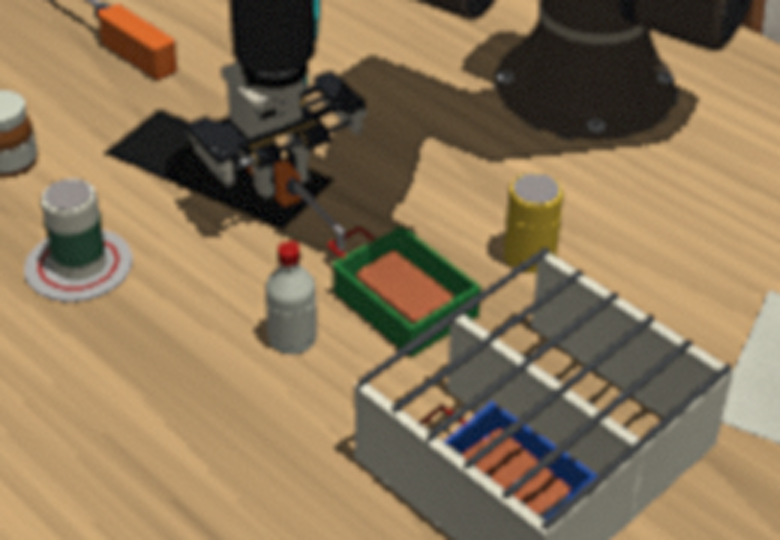

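```bash
python3 - <<'E'
from h import *
m=lambda x,y,z: pt('sc7',190+(x+.5)/3-.5,130+(y+.5)/3-.5,z).round(4)
for n,a in dict(r1=(479,290,.045),r2=(410,330,.045),f1=(405,230,.045),f2=(335,266,.045),rackN=(545,254,.11),rackFar=(360,385,.11),bar1=(370,232,.028),bar2=(330,250,.028)).items(): print(n,m(*a))
E
```

```text
r1 [0.4283 0.1904 0.045 ]
r2 [0.5226 0.1795 0.045 ]
f1 [0.4143 0.0685 0.045 ]
f2 [0.5099 0.0556 0.045 ]
rackN [0.394  0.2458 0.11  ]
rackFar [0.6537 0.2392 0.11  ]
bar1 [0.4305 0.0298 0.028 ]
bar2 [0.4831 0.0196 0.028 ]
```

The tray is out in the open (rear edge at y ≤ 0.19, rack front at ≥ 0.229), with the block in it. Disengaging and returning the hook.

Emit:
carry_out(
  motion=[0,0,0,-0.5,0,0,1.5,0,0,0,0,0,0,1.5,0,0,0,0,0,-1.5,1.5,0,0,0,0,0,-2.5,1.5,0,0,0,0,0,-3.5,1.5,0,0,0,0,0,-3.5,1.5,0,0,0,0,0,-3.5,1.5,0,0,0,0,0,-0.5,1.5,0,0,-6.25,0,0,0,1.5,0,0,-6.25,0,0,0,1.5,0,0,-6.25,0,0,0,1.5,0,0,-6.25,0,0,0,1.5,0,0,0,3.0,-0.06,0,1.5,0,0,0,3.0,-0.06,0,1.5,0,0,0,3.0,-0.06,0,1.5,0,0,0,3.0,-0.06,0,1.5,0,0,0,3.0,-0.06,0,1.5,0,0,0,0,0,0,1.5,0,0,0,0,0,0,1.5],
)

```text
time_s: 17.28
tcp_pos: [0.4784, -0.2488, 0.1714]
eef_rot: [179.9, 0.0, -77.1]
contact_force: [-1.5, 0.0, -2.0]
gripper_width: 0.0261
```

Emit:
carry_out(
  motion=[0,0,0,0,0,2,1.5,0,0,0,0,0,3.5,1.5,0,0,0,0,0,3.5,1.5,0,0,0,0,0,3.5,1.5,0,0,0,0,0,2,1.5,0,0,0,0,0,0.8,1.5,0,0,0,0,0,0.4,1.5,0,0,0,0,0,0,1.5,0,0,0,0,0,0.1,1.5,0,0,0,0,0,0,1.5,0,0,0,0,0,0,1.5],
)

```text
time_s: 18.2
tcp_pos: [0.4796, -0.2482, 0.0159]
eef_rot: [-179.9, -0.1, -77.0]
contact_force: [-0.8, -0.6, -1.1]
gripper_width: 0.0257
```

Emit:
carry_out(
  motion=[0,0,0,0,0,0.15,1.5,0,0,0,0,0,0,1.5,0,0,0,0,0,0.1,1.5,0,0,0,0,0,0,1.5,0,0,0,0,0,0,1.5],
)

```text
time_s: 18.62
tcp_pos: [0.4788, -0.2482, 0.0122]
eef_rot: [-180.0, -0.0, -77.0]
contact_force: [-0.4, 0.6, 0.9]
gripper_width: 0.0255
```

Emit:
carry_out(
  motion=[0,0,0,0,0,0.05,1.5,0,0,0,0,0,0,1.5,0,0,0,0,0,0,5,0,0,0,0,0,0,5,0,0,0,0,0,0,5,0,0,0,0,0,0,5,0,0,0,0,0,-1,5,0,0,0,0,0,-3,5,0,0,0,0,0,-3.5,5,0,0,0,0,0,-3.5,5,0,0,0,0,0,-3.5,5,0,0,0,0,0,-3.5,5,0,0,0,0,0,0,5,0,0,0,0,0,0,5,0,0,0,0,0,0,5],
)

```text
time_s: 19.87
tcp_pos: [0.4784, -0.2479, 0.192]
eef_rot: [-180.0, 0.0, -77.0]
contact_force: [0.1, 0.6, 0.5]
gripper_width: 0.0498
```

```bash
python3 - <<'E'
from h import *
snap('scene','sc8');snap('wrist','w8'); s=r.get_state(); print(s['tcp_pos'],s['contact_force'],s['gripper_width'])
w=cv2.imread('pics/w8.png'); a=cv2.imread('pics/sc8.png')[120:300,150:420]
cv2.imwrite('pics/m8.png',np.vstack([cv2.resize(w,(416,260)),cv2.resize(a,(416,277))]))
E
```

```text
[ 0.47790984 -0.24788269  0.1906708 ] [-0.18222999 -0.00740828 -0.0729252 ] 0.05031991826237985
```

View pics/m8.png

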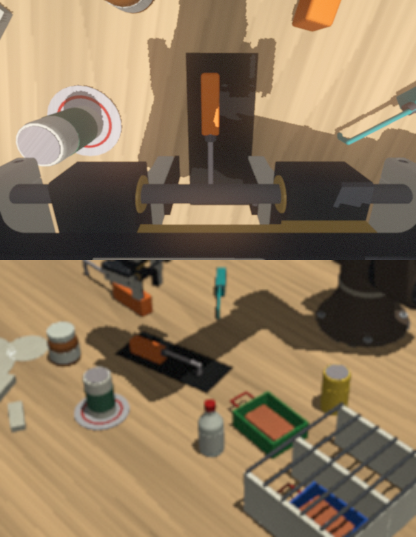

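The hook stands upright on the mat, the tin is on the plate, the tray is out with its block, and nothing else has moved. Handing in.

```bash
python3 -c "
from plant import r
print(r.close_job())"
```

```text
the job is handed in; nothing more can be done
None
```

The job is finished and handed in at about 20 s of the 64 s allowed; the interface reports no verdict.

- **Tin:** I stood the paint tin upright on the drip plate first.
- **Tray:** I engaged the draw hook in the green tray's red pull loop and dragged the tray out. The sanding block stayed in it. In the picture at the end of the drag, the tray's rear edge was about 4 cm clear of the rack's front edge.
- **Hook:** I put it back on its black mat, standing on the underside of its handle, within a few millimetres of where it was found.

**Last checks:** The final pictures show the tin upright inside the plate's ring and the hook standing within the mat. They show no visible movement of the blue tray, glue bottle, varnish jar or yellow tin. The wrist force read near zero with the gripper about 15 cm above the hook, and no reading I took was above about 9 N.

**Disagreements:**
- The top and scene cameras differed by up to about 8 mm on some points, so I set the hook into the loop from their relative positions in one picture.
- The rack wall hid the hook's tip once it was lowered. I confirmed the engagement only when the tray followed the pull.

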